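Pack plaster wedges tight in a tilting tray

ROBOT

A 6-joint arm with a two-finger parallel gripper is mounted at the origin on a cart in front of the work surface, level with it; the furniture and walls round the work are solid. World frame = base frame: x ahead of the robot, y to its left, z up, the work surface at z = 0. Lengths are in mm, angles in rad, forces in N, time in s.
With the tool pointing down it reaches from about 300 to 775 mm from the base axis. Payload 14.6 kg.
Tool frame: the origin (TCP) lies between the finger pads; the fingertips stand 25 mm ahead of it and the grasp point (between the pads) lies 6 mm ahead of it; z points along the fingers, y is the line along which they close (so a half turn about z gives the same grasp; the last joint's range is limited). The gripper opens to 94 mm and grips with 3 to 60 N. Pads are 16 mm wide; open, the fingers measure 119 mm over their backs; the gripper's body (75 mm by 177 mm) begins 78 mm behind the grasp point.
Start: joints at [-1.274, 0.3, 1.521, -0, 1.321, -0.067], TCP at [195.698, -513.996, 230.446] pointing down, gripper open.
Joint ranges: [-3.03, 3.03], [-0.79, 2.21], [0.23, 2.52], [-1.04, 4.18], [0, 3.07], [-2.55, 2.55]. Speed limits (rad/s): [2.22, 2.22, 2.57, 3.14, 3.14, 3.14].

INTERFACE

Orientations are given as [roll, pitch, yaw] about the fixed x, y, z axes, in that order (R = Rz(yaw) Ry(pitch) Rx(roll)).
In Python, from cell import manip gives the robot as it stands. The module is installed in compiled form; this text tells all that it offers.
- The arm moves only by the tool step_arm, never from a script. Its argument "series" is one flat list of numbers, 5 for each row, row after row: the shift along the world's x, y, z in mm, then the turn about the world's z in rad, then the closure, from 0 (fully open) to 1 (shut). In form: [dx, dy, dz, spin, jaw, dx, dy, dz, spin, jaw, ...]. A call has 1 to 20 rows; each row shifts and turns the commanded pose from where the row before left it; what a row does not reach is not made up. A row lasts 1/8 s, in which the tool goes at most 62.5 mm and 10.7 degrees, less where a joint would pass 70% of its speed; a pose out of reach is approached as far as the arm can. A call is refused whole if a number of a shift passes 62.5 or a number of a turn 0.188, either way. A call with a gripper value outside its range is refused whole. The fingers move at their own pace and stop on an object; "squeeze" is the grip in N (left out, the last holds). Time passes only in rows, so rows that do not move let the fingers close. It gives the time, the measured TCP pose, the force, the opening and the grip force at its end, in the units of the state.
- manip.read_state(): the state, without advancing time (a new reading comes with each control period).
- manip.camera(name): name is "scene" or "top" or "wrist"; returns (picture, depth): 384x512x3 uint8, blue, green, red; 384x512 float32, mm along the optical axis (not along the pixel's ray), 0 where there is no reading.
- manip.camera_info(name): a dict with "fovy" (degrees; the focal length in pixels is half the picture's height over the tangent of half this angle, whatever the lens; pixels are square), "cx", "cy" (the principal point, pixels), "eye" and "orientation" of the camera in the world. Camera axes: x right, y down, z forward; pixel columns grow to the right and rows downward; lengths in mm; the calibration is good to about 2 mm. A picture is of the moment at which its call begins: read the wrist's pose just before it. camera_info takes no time and is no camera call; for the wrist camera it gives the pose at the moment of the call.
- manip.sign_off(): hands the job in; it is judged then, once.
The state is a dict: "clock": time; "joints": joint angles; "qd": joint speeds; "effort": joint torques, N m; "eef_pos": TCP position; "eef_rot": TCP orientation; "wrist_force": force on the tool from outside, world axes, zero at the start; "moment": the same for the moment, N m; "finger_gap": finger opening in mm; "finger_force": force on a finger pad.
Only numpy, scipy, OpenCV 4.12 (cv2) and the standard library are available. Lean on these libraries where they do the work, as an engineer would, in place of code of your own. Each camera call takes 0.05 s, during which the arm holds its last target. There are 200 camera calls.

TASK

Take the loop tool out of the tilting tray and lay it on the modelling board, then lay all the plaster wedges flat in the tray in one row from the stop, crosswise and head to tail by turns, so that they close up into a square block that begins with a straight side against the stop. Then raise the tray by its handle to 30 degrees, keep it there a good second so that the row slides up tight, and lower it gently until it is fully level with the row tight against the stop. Never tip the tray beyond 40 degrees or let it swing, and leave the cup of water where it stands.

Things in the scene. Friction and masses are not known exactly. Their poses are not given: they have to be found in the camera images.
- tray (a joint): tilt of the tray, rad: 0 = level on its base, grows as the handle end rises; 30 degrees = 0.52; hinge ends at 0.87. The hinge is stiff (1.8 N m friction): the tray stays wherever it is left, loaded or not; about 7 to 13 N at the handle raises it, 1 to 5 N pushes it down. From about 12 to 20 degrees the wedges slide down its floor to the stop
- tray_stop (a point): tilting tray (open, smooth aluminium): point on its floor at the middle of the stop's inner face, moves with the tray. x: from handle end toward stop (away from robot), y across, z up. Floor runs 255 mm in -x to the open handle end, 120 mm wide between walls 14 mm high, 5 mm thick; 25 mm above the table when level. Stop: two lugs 20 mm high, 34 mm wide, 52 mm gap for a finger between
- tray_stand: the tray's fixed steel base; origin on the table straight below the hinge axis, axes as the level tray's (x away from the handle). On its -y side, 80 mm from the tray's middle plane, stands an angle quadrant reaching 130 mm in -x and about 130 mm high, ticks every 5 degrees, the longest at 0 and 30, read by a pointer on the tray's side
- tray_hinge (a point): point on the hinge axis (which runs along y), in the tray's middle plane, 20 mm above the table, fixed. When level, the stop's face is 15 mm from it in -x and the tray floor 5 mm above it
- tray_handle (a point): middle of the tray's handle: round wooden bar 12 mm thick, 90 mm long, parallel to the hinge, held by steel arms 86 mm apart, 42 mm outside the tray's open end, 45 mm above the table; when level 312 mm in -x of the hinge axis and 25 mm above its height. It may turn in the grip. Only 36 mm between bar and tray end for a finger: do not open wide there
- board: plain brown modelling board 255 mm (its x) x 345 mm (its y), 14 mm thick, fixed, origin at the centre of its underside; hand slot 72 x 21 mm near its +x edge. The wedges start on it; the 70 mm next to its +y edge are free for the loop tool
- loop_tool: double-ended loop tool 197 mm long, 11 mm high: wooden handle 12 mm wide, 110 mm long in the middle, wire loops up to 19 mm wide at the ends. Origin mid-length on the underside; long axis y. At first it lies lengthwise in the tray
- water_cup: white cup with a blue rim and cloudy water, 69 mm wide, 73 mm high, origin at the centre of its underside; a bystander, stays where it stands
- wedge1: cast plaster wedge (4 to 6 of wedge1..6 are present, all alike), 110 mm long, 25 mm high, 80 to 130 g; from above it tapers from a 32 mm head to a 16 mm tail (8.3 degrees). Origin on the underside, mid-length, mid-width (24 mm wide there). y: tail to head. Side at x=-12 mm straight, square to the ends; other side slants from x=+20 mm at head (y=+55) to +4 at tail (y=-55)
- wedge1_head (a point): point on the top of wedge1, 45 mm from its origin toward the head
- wedge2: another plaster wedge like wedge1, or absent
- wedge2_head (a point): point on the top of wedge2, 45 mm from its origin toward the head
- wedge3: another plaster wedge like wedge1, or absent
- wedge3_head (a point): point on the top of wedge3, 45 mm from its origin toward the head
- wedge4: another plaster wedge like wedge1, or absent
- wedge4_head (a point): point on the top of wedge4, 45 mm from its origin toward the head
- wedge5: another plaster wedge like wedge1, or absent
- wedge5_head (a point): point on the top of wedge5, 45 mm from its origin toward the head
- wedge6: another plaster wedge like wedge1, or absent
- wedge6_head (a point): point on the top of wedge6, 45 mm from its origin toward the head

How it is judged:
By the outcome, as a careful person would: the job done as asked, in the order asked, and still so for the second after the job is handed in, with the robot touching nothing.
Of wedge1, wedge2, wedge3, wedge4, wedge5, wedge6 only 4 to 6 are there at a start; the rules pass over those that are not, and their reading is None.
At some moment in a run one of wedge1, wedge2, wedge3, wedge4, wedge5, wedge6 may be knocked a few centimetres aside while the robot is not near it.
Once in a run the grip may slacken for a moment while it holds something.
It also fails if it takes over 210 s, if anything falls off the work surface, if the arm or the gripper's body presses on something with over 40 N, if the wrist force passes 120 N, or if a joint passes its speed limit or range.

## Working session

There is one attempt and no reset: what is moved stays moved. The work goes in short steps, Python scripts to look and compute and a tool call to move; the robot and the scene stay as the last step left them, time stands still between calls to the robot, and variables do not carry over. Pictures are saved under pics/ and viewed, at most 14 in all, crops included, and the job is handed in when it is done.

Besides the shell and the picture viewer there is one more tool, called after "Call:" as name(argument=value, ...) on one line, values as JSON. step_arm: Moves the arm, as the interface text tells. Its arguments: {"type":"object","properties":{"series":{"type":"array"},"squeeze":{"type":"number"}},"required":["series"]}

```bash
mkdir -p pics; cat > h.py <<'E'
import numpy as np, cv2
from cell import manip
from scipy.spatial.transform import Rotation as R
def cam(n):
    i=manip.camera_info(n); p,d=manip.camera(n); return i,p,d
def rot(i):
    o=np.array(i["orientation"],float)
    if o.shape==(3,3): return o
    return R.from_euler('xyz',o).as_matrix()
def ray(i,uv,z):
    uv=np.atleast_2d(np.array(uv,float)); f=192/np.tan(np.radians(i["fovy"])/2)
    d=np.c_[(uv[:,0]-i["cx"])/f,(uv[:,1]-i["cy"])/f,np.ones(len(uv))]@rot(i).T
    e=np.array(i["eye"]); return e+d*((z-e[2])/d[:,2])[:,None]
def cloud(i,d):
    f=192/np.tan(np.radians(i["fovy"])/2); v,u=np.mgrid[:384,:512]
    c=np.stack([(u-i["cx"])/f*d,(v-i["cy"])/f*d,d],-1)
    return c@rot(i).T+np.array(i["eye"])
E
python3 - <<'E'
from h import *
print(manip.read_state())
for n in("scene","top"):
    i,p,d=cam(n); print(n,i); cv2.imwrite(f"pics/{n}0.png",p); np.save(f"{n}0.npy",d)
E
```

```text
{'clock': 0.0, 'joints': array([-1.27359149e+00,  3.00449143e-01,  1.52163005e+00, -1.99918568e-05,
        1.32068265e+00, -6.66248028e-02]), 'qd': array([ 0.00033312,  0.00048368,  0.00051317, -0.00104551, -0.00132386,
       -0.00123614]), 'effort': array([-2.12355910e-03, -5.31805193e+01, -3.52731550e+01,  7.07652443e-02,
        2.43665732e-02, -8.76095442e-05]), 'eef_pos': array([ 195.62739787, -513.76562596,  229.87764031]), 'eef_rot': array([-3.14042477e+00, -5.85184711e-05,  3.63834564e-01]), 'wrist_force': array([-0.18399294,  0.47900934,  0.78827276]), 'moment': array([-0.02167135, -0.00592021,  0.08178001]), 'finger_force': 0.0, 'finger_gap': 94.33323741981692}
scene {'fovy': 57.4828930929382, 'cx': 250.35152507960166, 'cy': 191.26281621794502, 'eye': array([  4.22958213, 573.8668737 , 581.54868464]), 'orientation': array([-2.21174927, -0.01975279, -2.11890282])}
top {'fovy': 54.32795204302007, 'cx': 254.85703513454922, 'cy': 201.81032609248027, 'eye': array([467.83487291, 195.20397584, 921.04551408]), 'orientation': array([-3.02856634,  0.02291194, -1.5621228 ])}
```

View pics/top0.png

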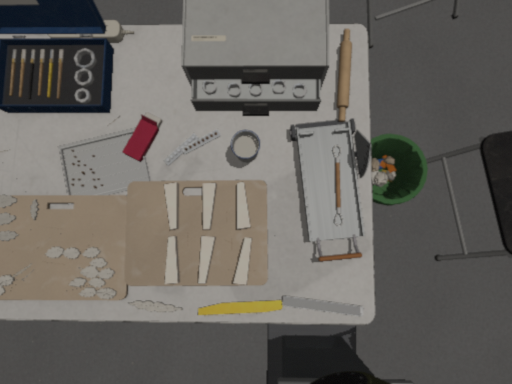

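View pics/scene0.png

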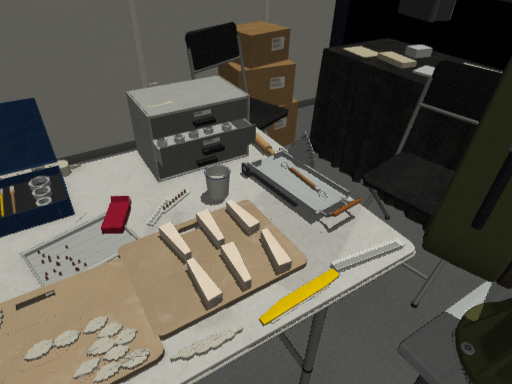

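Six wedges show on the board (top view, around px 170–245 × 185–285). The loop tool lies in the tray at px (338,187), the handle is at (340,257) and the cup at (245,146).

```bash
cat > m.py <<'E'
from h import *
def wedges(i,p,d,zmin=30,zmax=48,reg=None,ztop=39):
    """quads of plaster tops -> list of (origin xy, yaw of wedge y axis minus 90 => wedge yaw)"""
    P=cloud(i,d); hsv=cv2.cvtColor(p,cv2.COLOR_BGR2HSV)
    m=((P[...,2]>zmin)&(P[...,2]<zmax)&(p.min(2)>130)).astype(np.uint8)
    if reg: m&=((P[...,0]>reg[0])&(P[...,0]<reg[1])&(P[...,1]>reg[2])&(P[...,1]<reg[3])).astype(np.uint8)
    cs,_=cv2.findContours(m,cv2.RETR_EXTERNAL,cv2.CHAIN_APPROX_NONE); out=[]
    for c in cs:
        if cv2.contourArea(c)<80: continue
        q=cv2.approxPolyN(c.astype(np.int32),4,ensure_convex=True).reshape(4,2)
        W=ray(i,q,ztop)[:,:2]; M=cv2.moments(c); cen=ray(i,[(M['m10']/M['m00'],M['m01']/M['m00'])],ztop)[0,:2]
        L=[np.linalg.norm(W[k]-W[k-3]) for k in range(4)]
        s=np.argsort(L); e=s[:2]; 
        mids=[(W[k]+W[k-3])/2 for k in e]; wd=[L[k] for k in e]
        h=int(np.argmax(wd)); ax=mids[h]-mids[1-h]
        out.append((cen,ax,sorted(wd),np.linalg.norm(ax),W,cv2.contourArea(c)))
    return out,m
E
python3 - <<'E'
from m import *
i,p,d=cam("top"); P=cloud(i,d); np.set_printoptions(precision=1,suppress=True)
out,m=wedges(i,p,d)
for o in out: print(o[0],"axis deg %.1f"%np.degrees(np.arctan2(o[1][1],o[1][0])),"ends",np.round(o[2],1),"L %.0f"%o[3],o[5])
for uv in [(128,181),(268,181),(268,286),(128,286),(330,170),(320,215),(338,160),(338,150),(338,216),(290,130),(356,122),(345,133),(340,257),(245,146),(245,160),(320,70),(328,60),(310,100),(345,60),(360,150),(365,165),(318,240),(360,237)]:
    print(uv,P[uv[1],uv[0]],end=';')
# handle: brown saturated
b=cv2.cvtColor(p,cv2.COLOR_BGR2HSV); mm=((b[...,0]<16)&(b[...,1]>110)&(P[...,2]>15)&(P[...,2]<70)&(P[...,1]<100)).astype(np.uint8)
n,l,s,c=cv2.connectedComponentsWithStats(mm)
for k in range(1,n):
    if s[k,4]>15:
        v,u=np.where(l==k); Q=P[v,u]; vec=np.linalg.svd(Q[:,:2]-Q[:,:2].mean(0),full_matrices=False)[2][0]
        print("brown",s[k],c[k],np.median(Q,0),Q.mean(0),np.degrees(np.arctan2(vec[1],vec[0])))
cv2.imwrite("pics/tray0.png",cv2.resize(p[90:290,270:400],None,fx=3,fy=3,interpolation=cv2.INTER_CUBIC))
E
```

```text
[423.5 242.8] axis deg 170.0 ends [14.3 30.2] L 107 388.0
[438.8 332.4] axis deg -6.2 ends [16.3 31.1] L 107 381.0
[424.4 412.2] axis deg -178.7 ends [14.9 30.5] L 108 384.5
[565.6 329.1] axis deg -2.5 ends [14.2 28.8] L 108 366.0
[564.3 416.7] axis deg 6.4 ends [12.7 29.2] L 108 353.5
[554.8 247.7] axis deg -175.4 ends [16.  28.7] L 106 387.5
[701.1 242.4] axis deg 142.8 ends [36.4 47. ] L 30 293.5
[1008.2  581.6] axis deg -178.9 ends [28.2 30.6] L 38 119.5
(128, 181) [622.6 535.9   2.1];(268, 181) [624.7 184.9  -0.3];(268, 286) [367.8 183.7  -0.2];(128, 286) [364.3 523.6   2.2];(330, 170) [647.9  35.3  25.9];(320, 215) [538.7  60.2  23.2];(338, 160) [670.7  17.3  34.2];(338, 150) [697.8  15.   24.6];(338, 216) [536.4  18.   26.7];(290, 130) [747.  131.9  26.9];(356, 122) [776.5 -36.3  -0.1];(345, 133) [740.8  -3.   23.2];(340, 257) [440.5  20.2  53. ];(245, 146) [702.3 241.1  42.7];(245, 160) [670.5 241.2  31.9];(320, 70) [828.1  80.2 177.7];(328, 60) [835.8  68.2 205.1];(310, 100) [780.   96.1 136.2];(345, 60) [925.5  -4.9  30.2];(360, 150) [691.9 -32.2  48. ];(365, 165) [650.3 -36.2  73.4];(318, 240) [479.1  65.9  25. ];(360, 237) [487.5 -39.7   0.3];brown [336 164   4  42 111] [337.3 183.7] [617.1  20.7  36.6] [612.8  20.3  36.4] -179.22935843121013
brown [319 253  43   8 155] [339.9 256.6] [440.6  20.   51.5] [441.3  20.2  51.5] -83.42633148489661
```

View pics/tray0.png

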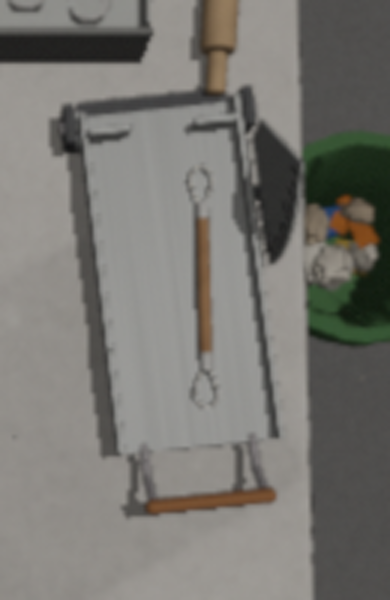

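The crop shows the tray's stop lugs at the top (px 110,130 and 212,122), the tool at (203,285), the handle bar at (211,500) and the quadrant at (275,195). The cabinet's drawers are close behind the stop, so I check the clearance there.

```bash
python3 - <<'E'
from m import *
np.set_printoptions(precision=1,suppress=True)
for n in("top","scene"):
    i,p,d=cam(n); P=cloud(i,d)
    for y0 in range(-40,130,20):
        k=(P[...,1]>y0)&(P[...,1]<=y0+20)&(P[...,0]>640)&(P[...,0]<860)
        s=[]
        for x0 in range(640,860,20):
            kk=k&(P[...,0]>x0)&(P[...,0]<=x0+20)&(d>0); s.append(np.percentile(P[kk,2],95) if kk.sum()>2 else -1)
        print(n,y0,np.round(s).astype(int))
# board corners
i,p,d=cam("top"); P=cloud(i,d)
h=cv2.cvtColor(p,cv2.COLOR_BGR2HSV)
print(ray(i,[(128,181),(268,181),(268,286),(128,286)],14))
c=manip.camera_info("wrist"); print(c)
E
```

```text
top -40 [ 94 116 122  95  68  44  34   3   3   3   4]
top -20 [40 41 41 41 41 46 38 23 30 32 32]
top 0 [37 35 32 30 28 47 26 25 31 32 32]
top 20 [39 37 32 32 28 44 24  4  3  4  3]
top 40 [29 28 28 28 28 28 10  3  4  2  3]
top 60 [ 28  28  29  28  28  28 132 129 125 206 207]
top 80 [ 28  28  28  28  46  28 132 135  81 206 207]
top 100 [ 41  41  40  40  47  41 132 135  98 206 207]
top 120 [  3   3   3   3  36  36 133 136  98 206 207]
scene -40 [ 93 114 116  90  69  42  -1  -1   2   1  -1]
scene -20 [38 39 40 40 39 45 39 -1 29 31 30]
scene 0 [36 32 32 29 43 47 25 24 29 30 29]
scene 20 [35 36 32 31 37 42 -1  2  2  2  2]
scene 40 [26 26 27 26 28 27 -1 -1  1  2  1]
scene 60 [ 26  27  27  27  43  26 133 123 125 204 205]
scene 80 [ 26  26  26  27  45  -1 131 134   1 204 206]
scene 100 [ 39  38  39  39  44  38 133 134   1 204 206]
scene 120 [  2   2   2   2  35  35 132 133   2 204 205]
[[620.6 531.4  14. ]
 [622.2 185.1  14. ]
 [369.4 183.9  14. ]
 [365.6 519.4  14. ]]
{'fovy': 60.24935239452595, 'cx': 254.12046804982302, 'cy': 191.76737950879024, 'eye': array([ 270.3, -485.4,  384.1]), 'orientation': array([ 2.9,  0. , -1.2])}
```

Call:
step_arm(series=[34.5,44.5,0,-0.03,0.6,34.5,44.5,0,-0.03,0.6,34.5,44.5,0,-0.03,0.6,34.5,44.5,0,-0.03,0.6,34.5,44.5,0,-0.03,0.6,34.5,44.5,0,-0.03,0.62,34.5,44.5,0,-0.03,0.62,34.5,44.5,0,-0.03,0.62,34.5,44.5,0,-0.03,0.62,34.5,44.5,0,-0.03,0.62,34.5,44.5,0,-0.03,0.62,34.5,44.5,0,-0.034,0.62,0,0,-40,0,0.62,0,0,-40,0,0.62,0,0,-20,0,0.62,0,0,0,0,0.62], squeeze=25)

```text
clock: 2.3
eef_pos: [609.0, 20.0, 129.0]
eef_rot: [-3.142, 0.003, -0.0]
wrist_force: [0.7, -0.1, 0.3]
finger_gap: 35.8
finger_force: 0.0
```

Call:
step_arm(series=[0,0,-35,0,0.62,0,0,-30,0,0.62,0,0,-11,0,0.62,0,0,0,0,0.62,0,0,0,0,1,0,0,0,0,1,0,0,0,0,1,0,0,0,0,1,0,0,0,0,1,0,0,0,0,1,0,0,30,0,1,0,0,40,0,1,0,0,40,0,1,0,0,0,0,1], squeeze=25)

```text
clock: 4.05
eef_pos: [610.8, 20.0, 167.6]
eef_rot: [3.141, -0.005, -0.0]
wrist_force: [0.0, -0.2, -1.3]
finger_gap: 10.8
finger_force: 25.0
```

Call:
step_arm(series=[-12.5,52,0,0,1,-12.5,52,0,0,1,-12.5,52,0,0,1,-12.5,52,0,0,1,-12.5,52,0,0,1,-12.5,52,0,0,1,-12.5,52,0,0,1,-12.5,52,0,0,1,-12.5,54,0,0,1,0,0,-40,0,1,0,0,-40,0,1,0,0,-20,0,1,0,0,-10,0,1,0,0,0,0,1], squeeze=30)

```text
clock: 5.8
eef_pos: [497.4, 490.0, 54.7]
eef_rot: [-3.141, -0.0, -0.0]
wrist_force: [0.1, 0.4, -0.8]
finger_gap: 10.3
finger_force: 30.0
```

```bash
python3 - <<'E'
from m import *
i,p,d=cam("wrist"); cv2.imwrite("pics/w1.png",p)
s=manip.read_state();print(s["eef_pos"],s["finger_gap"])
E
```

```text
[497.6222294  490.25391738  55.51009014] 10.626318069498128
```

View pics/w1.png

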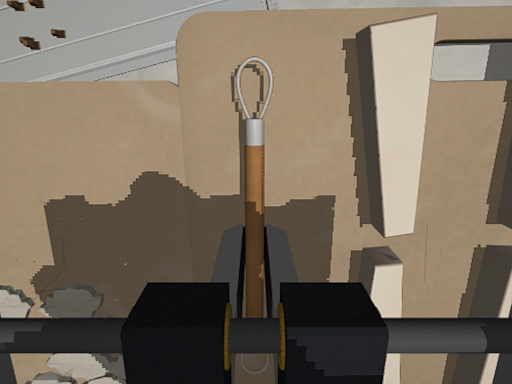

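The tool hangs straight in the grip at col 255, inside the board, whose edge is at col 178. I lower and release it.

Call:
step_arm(series=[0,0,-8,0,1,0,0,-5,0,1,0,0,-1,0,1,0,0,0,0,1,0,0,0,0,0.72,0,0,0,0,0.72,0,0,0,0,0.72,0,0,25,0,0.72,0,0,50,0,0.72,-9,-60,50,0,0.4,-9,-60,30,0,0.4,-9,-60,0,0,0.4,-9,-60,0,0,0.4,-9,-30,0,0,0.4])

```text
clock: 7.6
eef_pos: [454.3, 234.6, 183.0]
eef_rot: [3.142, -0.0, -0.002]
wrist_force: [1.0, 1.4, 1.0]
finger_gap: 56.6
finger_force: 0.0
```

```bash
python3 - <<'E'
from m import *
np.set_printoptions(precision=1,suppress=True)
print(manip.read_state()["eef_pos"])
i,p,d=cam("top"); P=cloud(i,d); cv2.imwrite("pics/t2.png",cv2.resize(p[95:295,120:380],None,fx=3,fy=3,interpolation=cv2.INTER_CUBIC))
for o in wedges(i,p,d)[0]: print(o[0],"axis deg %.1f"%np.degrees(np.arctan2(o[1][1],o[1][0])))
# tray frame coords of high points: walls & lugs
a=np.radians(6.6); ex=np.array([np.cos(a),np.sin(a)]); ey=np.array([-ex[1],ex[0]])
q=P[...,:2]-np.array([440.9,20.2]); X=q@ex; Y=q@ey
for x0 in range(60,300,20):
    k=(X>x0)&(X<x0+20)&(abs(Y)<110); 
    w=k&(P[...,2]>34)&(P[...,2]<43)
    f=k&(P[...,2]>18)&(P[...,2]<32)
    print(x0,"floor",np.percentile(Y[f],[1,99]),"L wall",np.median(Y[w&(Y>40)]),"R wall",np.median(Y[w&(Y<-40)&(Y>-75)]),np.median(P[f,2]))
l=(X>250)&(X<330)&(abs(Y)<62)&(P[...,2]>41)&(P[...,2]<52)
print("lugs",[(np.percentile(X[l&s],[2,50,98]),np.percentile(Y[l&s],[2,98])) for s in(Y>0,Y<0)])
E
```

```text
[454.3 234.6 183. ]
[431.9 415.1] axis deg 177.0
[564.5 329.2] axis deg -1.9
[566.9 248.8] axis deg -175.4
[565.2 416.6] axis deg 5.1
[701.6 242.9] axis deg 139.3
[1008.   581.8] axis deg -137.1
60 floor [-60.8  57.4] L wall 62.046722425280166 R wall -62.16844894207749 25.914877855440466
80 floor [-60.8  62.1] L wall 62.16364073925816 R wall -62.65752732490559 26.002007388498953
100 floor [-61.1  57.4] L wall 61.98379896464199 R wall -62.07553727122426 25.95874436351005
120 floor [-61.   57.5] L wall 61.576697236691956 R wall -62.75863929219916 26.059726166969654
140 floor [-61.1  62.7] L wall 61.962650304026084 R wall -62.310232693667835 25.928813776350694
160 floor [-61.3  62. ] L wall 61.31802374919562 R wall -63.558191256482964 25.825603462880338
180 floor [-79.7  57. ] L wall 61.09800486261896 R wall -63.272416079828346 25.85613755050838
200 floor [-79.7  56.7] L wall 61.02642011253422 R wall -63.18587993074834 25.687489615820482
220 floor [-80.   56.3] L wall 61.47226385598984 R wall -63.14127533203369 25.816492277718908
240 floor [-80.   61.5] L wall 61.122050911527914 R wall -63.45586344263472 25.631922126225163
260 floor [-80.2  55.8] L wall 60.95897933942628 R wall -63.30311708214706 25.611964166039684
280 floor [-80.3  70.9] L wall 59.31400009289367 R wall -62.762576782598536 25.96642196736076
lugs [(array([256.1, 300.1, 304.9]), array([26.2, 61.8])), (array([297.4, 300.5, 303.3]), array([-60.7, -29.5]))]
```

View pics/t2.png

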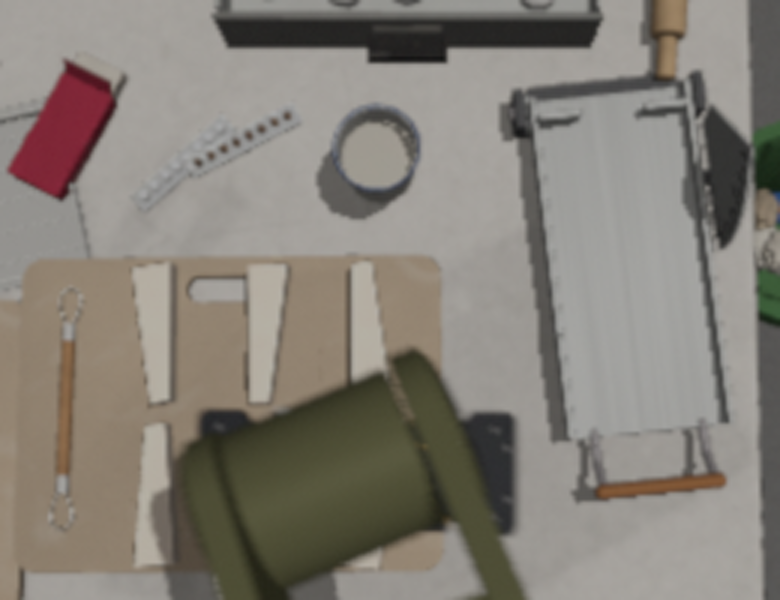

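The tool lies on the board at px (65,410). The tray is empty, its yaw is 6.3°, and the stop face measures 297 mm from the handle, as specified. I grasp the first wedge at (423,243).

Call:
step_arm(series=[-31,8,-20,-0.1,0.38,0,0,-40,0,0.38,0,0,-40,0,0.38,0,0,-24,0,0.38,0,0,-10,0,0.38,0,0,0,0,0.38,0,0,0,0,1,0,0,0,0,1,0,0,0,0,1,0,0,0,0,1,0,0,0,0,1,0,0,20,0,1,0,0,40,0,1,0,0,40,0,1,0,0,0,0,1], squeeze=25)

```text
clock: 9.52
eef_pos: [424.7, 245.5, 151.3]
eef_rot: [-3.139, -0.004, -0.1]
wrist_force: [0.5, -0.2, -2.3]
finger_gap: 25.4
finger_force: 24.6
```

```bash
python3 - <<'E'
from m import *
s=manip.read_state();print(s["eef_pos"],s["eef_rot"],s["finger_gap"])
i,p,d=cam("wrist"); cv2.imwrite("pics/w2.png",p)
E
```

```text
[424.71283623 245.46051611 151.26679952] [-3.13895321 -0.00404921 -0.10012748] 25.396134803502818
```

View pics/w2.png

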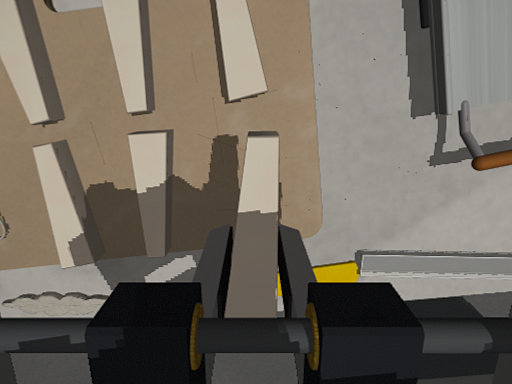

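```bash
cat >> m.py <<'E'
def tail(i,p,d,s):
    """tail-end row of the held wedge from wrist view: distance along tool x, and lateral centre"""
    P=cloud(i,d); zt=s["eef_pos"][2]-10; g=P-np.array(s["eef_pos"]); a=s["eef_rot"][2]
    X=g[...,0]*np.cos(a)+g[...,1]*np.sin(a); Y=-g[...,0]*np.sin(a)+g[...,1]*np.cos(a)
    k=(abs(P[...,2]-zt)<5)&(X>25)&(X<75)&(abs(Y)<25)&(d>0)
    ends=X[k]; 
    r=[]
    for x0 in range(30,62,8):
        q=k&(X>x0)&(X<x0+8); r.append((x0+4,round(float(np.percentile(Y[q],1)),1),round(float(np.percentile(Y[q],99)),1)) if q.sum()>5 else None)
    return np.percentile(ends,99.5),np.median(P[k,2])-zt,r
E
python3 - <<'E'
from m import *
s=manip.read_state(); i,p,d=cam("wrist"); print(tail(i,p,d,s))
print(ray(i,[(248,137),(279,137),(264,137)],s["eef_pos"][2]-10)-s["eef_pos"])
E
```

```text
(np.float64(61.98960292720141), np.float64(-0.6724925900222729), [(34, -12.2, 7.1), (42, -12.1, 6.4), (50, -12.4, 5.1), (58, -12.2, 4.2)])
[[ 61.16842278  -2.91813774 -10.        ]
 [ 59.65292686 -18.08894818 -10.        ]
 [ 60.38620288 -10.74851836 -10.        ]]
```

Call:
step_arm(series=[24,-20.7,0,0.178,1,24,-20.7,0,0.178,1,24,-20.7,0,0.178,1,24,-20.7,0,0.178,1,24,-20.7,0,0.178,1,24,-20.7,0,0.178,1,24,-20.7,0,0.178,1,24,-20.7,0,0.178,1,23.5,-20.7,0,0.178,1,23,-20.6,0,0.179,1,0,0,-30,0,1,0,0,-30,0,1,0,0,-15,0,1,0,0,0,0,1])

```text
clock: 11.38
eef_pos: [661.6, 38.1, 72.3]
eef_rot: [-3.139, -0.0, 1.681]
wrist_force: [0.4, -0.4, -1.3]
finger_gap: 25.5
finger_force: 24.6
```

Call:
step_arm(series=[0,0,-8,0,1,0,0,-4,0,1,0,0,-1,0,1,0,0,0,0,1,0,0,0,0,0.62,0,0,0,0,0.62,0,0,0,0,0.62,0,0,15,0,0.6,0,0,35,0,0.6,0,0,40,0,0.6,0,0,0,0,0.6])

```text
clock: 12.75
eef_pos: [663.6, 38.0, 155.7]
eef_rot: [3.135, 0.001, 1.681]
wrist_force: [1.2, -0.1, -0.7]
finger_gap: 37.4
finger_force: 0.0
```

```bash
cat > look.py <<'E'
from m import *
import sys
np.set_printoptions(precision=1,suppress=True)
S=np.array([736.1,52.8]); a=np.radians(6.3); ex=np.array([np.cos(a),np.sin(a)]); ey=np.array([-ex[1],ex[0]])
i,p,d=cam("top")
for o in wedges(i,p,d,reg=(330,640,190,480))[0]: print("board",o[0],"true axis %.1f"%(np.degrees(np.arctan2(o[1][1],o[1][0]))+4.16),"L %.0f"%o[3],o[5])
for o in wedges(i,p,d,zmin=42,zmax=58,reg=(430,745,-40,130),ztop=50)[0]: print("tray c",(o[0]-S)@ex,(o[0]-S)@ey,"axis in tray %.1f"%(np.degrees(np.arctan2(o[1][1],o[1][0]))+4.16-6.3),o[2],"L %.0f"%o[3],o[5])
s=manip.read_state(); print(s["eef_pos"],s["clock"])
E
python3 look.py
```

```text
board [438.4 332.3] true axis -2.6 L 107 437.0
board [424.9 411.7] true axis -174.5 L 109 447.5
board [564.9 328.8] true axis 2.3 L 108 410.5
board [554.7 247.3] true axis -170.7 L 109 407.0
board [563.5 415.8] true axis 9.9 L 108 420.5
tray c -73.91184860152404 4.1639446330272065 axis in tray -87.6 [np.float64(19.257219742358863), np.float64(24.956549310042764)] L 32 109.0
[662.8  38.  153.2] 12.8
```

Call:
step_arm(series=[-10,29,0,-0.164,0.38,-10,29,0,-0.164,0.38,-10,29,0,-0.164,0.38,-10,29,0,-0.164,0.38,-10,29,0,-0.164,0.38,-10,29,0,-0.164,0.38,-10,29,0,-0.164,0.38,-10,29,0,-0.164,0.38,-10,29,0,-0.164,0.38,-8,30,0,-0.164,0.38,0,0,-40,0,0.38,0,0,-40,0,0.38,0,0,0,0,0.38])

```text
clock: 14.42
eef_pos: [562.5, 328.2, 67.4]
eef_rot: [3.139, 0.006, 0.041]
wrist_force: [0.3, 0.1, 0.8]
finger_gap: 58.2
finger_force: 0.0
```

Call:
step_arm(series=[2,1,-14,0,0.38,0,0,-6,0,0.38,0,0,0,0,0.38,0,0,0,0,1,0,0,0,0,1,0,0,0,0,1,0,0,0,0,1,0,0,0,0,1], squeeze=25)

```text
clock: 15.42
eef_pos: [566.3, 330.0, 51.1]
eef_rot: [-3.142, -0.0, 0.041]
wrist_force: [0.5, -0.1, 1.8]
finger_gap: 25.3
finger_force: 24.7
```

Call:
step_arm(series=[0,0,20,0,1,0,0,40,0,1,0,0,40,0,1,0,0,0,0,1,0,0,0,0,1])

```text
clock: 16.05
eef_pos: [565.9, 329.9, 150.8]
eef_rot: [3.141, 0.0, 0.041]
wrist_force: [0.4, 0.6, -1.1]
finger_gap: 25.5
finger_force: 24.7
```

```bash
sed -i 's/^def tail/def tail/' m.py; python3 - <<'E'
from m import *
s=manip.read_state(); i,p,d=cam("wrist"); print(tail(i,p,d,s),s["eef_pos"],s["finger_gap"])
E
```

```text
(np.float64(47.10428933222491), np.float64(-2.6654402253875844), [(34, -16.5, 12.8), (42, -17.4, 13.1), (50, -17.8, 13.1), None]) [565.94900331 329.87139935 150.75295654] 25.453047758997815
```

Call:
step_arm(series=[5,-28.3,0,0.164,1,5,-28.3,0,0.164,1,5,-28.3,0,0.164,1,5,-28.3,0,0.164,1,5,-28.3,0,0.164,1,5,-28.3,0,0.164,1,5,-28.3,0,0.164,1,5,-28.3,0,0.164,1,5,-28.4,0,0.164,1,5,-28.4,0,0.164,1,0,0,-30,0,1,0,0,-30,0,1,0,0,-18,0,1,0,0,0,0,1,0,0,0,0,1])

```text
clock: 17.98
eef_pos: [616.7, 46.9, 73.8]
eef_rot: [3.14, 0.0, 1.681]
wrist_force: [-0.9, -0.4, -1.4]
finger_gap: 25.4
finger_force: 24.7
```

Call:
step_arm(series=[0,0,-8,0,1,0,0,-4,0,1,0,0,-1,0,1,0,0,0,0,1,0,0,0,0,0.65,0,0,0,0,0.65,0,0,0,0,0.65,0,0,15,0,0.65,0,0,35,0,0.65,0,0,20,0,0.65,0,0,0,0,0.65])

```text
clock: 19.35
eef_pos: [617.0, 46.8, 132.1]
eef_rot: [3.138, 0.0, 1.681]
wrist_force: [0.3, 1.2, -0.3]
finger_gap: 33.0
finger_force: 0.0
```

```bash
python3 look.py
```

```text
board [438.5 332.2] true axis -2.6 L 107 438.0
board [425.  411.7] true axis -174.5 L 109 441.5
board [554.6 247.3] true axis -170.7 L 109 407.5
board [563.5 415.8] true axis 9.9 L 108 420.5
[616.4  46.8 130.5] 19.4
```

Call:
step_arm(series=[-4.4,-1.3,0,-0.175,0.36,-4.4,-1.3,0,-0.175,0.36,-4.4,-1.3,0,-0.175,0.36,-4.4,-1.3,0,-0.175,0.36,-4.4,-1.3,0,-0.175,0.36,-4.4,-1.3,0,-0.175,0.36,-4.4,-1.3,0,-0.175,0.36,-4.4,-1.3,0,-0.175,0.36,-4.4,-1.3,0,-0.171,0.36,0,0,-30,0,0.36,0,0,-20,0,0.36,0,0,0,0,0.36,0,0,0,0,0.36])

```text
clock: 21.02
eef_pos: [576.8, 35.1, 80.3]
eef_rot: [3.142, -0.0, 0.11]
wrist_force: [-0.1, -0.3, -0.0]
finger_gap: 59.8
finger_force: 0.0
```

```bash
python3 - <<'E'
from m import *
s=manip.read_state(); i,p,d=cam("wrist"); print(s["eef_pos"],s["eef_rot"]); cv2.imwrite("pics/w3.png",p)
E
```

```text
[576.83175079  35.12072211  80.32082538] [ 3.14152162e+00 -3.16106857e-04  1.09861725e-01]
```

View pics/w3.png

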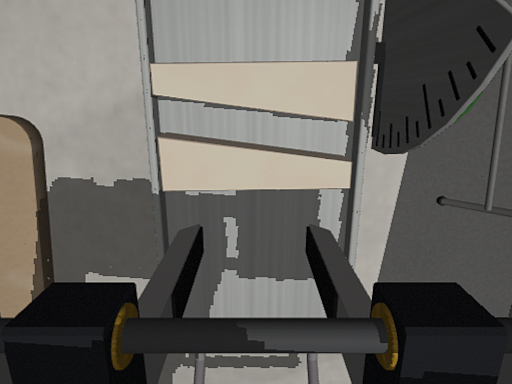

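Both wedges lie square in the tray (rows 62–120 and 137–190), correctly head to tail. I push the pair to the stop.

Call:
step_arm(series=[0,0,-12,0,0.36,0,0,-3,0,0.36,8,0.9,0,0,0.36,8,0.9,0,0,0.36,8,0.9,0,0,0.36,8,0.9,0,0,0.36,8,0.9,0,0,0.36,8,0.9,0,0,0.36,8,0.9,0,0,0.36,8,0.9,0,0,0.36,8,0.9,0,0,0.36,8,0.9,0,0,0.36,0,0,0,0,0.36])

```text
clock: 22.7
eef_pos: [657.1, 44.2, 64.7]
eef_rot: [-3.142, -0.0, 0.11]
wrist_force: [0.6, 0.8, 0.6]
finger_gap: 60.1
finger_force: 0.0
```

```bash
cat > wv.py <<'E'
from m import *
import sys
S=np.array([736.1,52.8]); a=np.radians(6.3); ex=np.array([np.cos(a),np.sin(a)]); ey=np.array([-ex[1],ex[0]])
s=manip.read_state(); i,p,d=cam("wrist"); print(s["eef_pos"],"tcp tray",(s["eef_pos"][:2]-S)@ex)
P=cloud(i,d); q=P[...,:2]-S; X=q@ex; Y=q@ey
if len(sys.argv)>1: cv2.imwrite("pics/"+sys.argv[1],p)
for y0 in (-50,-35,-15,0,15,35,50):   # extents of things ~25 mm above the floor along tray x
    k=(abs(Y-y0)<2)&(X<4)&(X>-240)&(abs(P[...,2]-50)<6)&(p.min(2)>120)&(d>0)
    x=np.sort(X[k]); 
    if len(x)<5: print(y0,"-"); continue
    g=np.where(np.diff(x)>2.5)[0]; print(y0,"from %.1f to %.1f gaps"%(x[0],x[-1]),[(round(x[j],1),round(x[j+1],1)) for j in g])
for x0 in range(-156,-4,12):
    k=(abs(X-x0)<2)&(abs(Y)<64)&(abs(P[...,2]-50)<5)&(p.min(2)>120)&(d>0)
    if k.sum()>20: print(x0,"y %.1f %.1f"%tuple(np.percentile(Y[k],[.5,99.5])),end="; ")
print()
E
python3 wv.py
```

```text
[657.10623688  44.15030301  64.72735072] tcp tray -79.46588480940585
-50 from -51.0 to 3.6 gaps [(np.float64(-21.3), np.float64(1.1))]
-35 from -53.6 to 3.6 gaps [(np.float64(-21.2), np.float64(1.1))]
-15 from -51.9 to -21.3 gaps []
0 from -58.0 to -21.3 gaps []
15 from -57.4 to -21.2 gaps []
35 from -57.7 to 4.0 gaps [(np.float64(-21.3), np.float64(1.1))]
50 from -54.3 to 4.0 gaps [(np.float64(-21.3), np.float64(1.6))]
-60 y -55.2 29.8; -48 y -52.9 53.0; -36 y -52.9 53.7; -24 y -52.8 53.9;
```

Call:
step_arm(series=[6,0.7,0,0,0.36,6,0.7,0,0,0.36,5,0.6,0,0,0.36,3,0.3,0,0,0.36,1,0.1,0,0,0.36,1,0.1,0,0,0.36,0,0,0,0,0.36])

```text
clock: 23.62
eef_pos: [678.7, 46.6, 64.9]
eef_rot: [3.142, -0.0, 0.11]
wrist_force: [-0.0, 0.6, -0.4]
finger_gap: 60.3
finger_force: 0.0
```

Call:
step_arm(series=[1,0.1,0,0,0.36,1,0.1,0,0,0.36,0,0,0,0,0.36])

```text
clock: 24.0
eef_pos: [679.6, 46.7, 64.9]
eef_rot: [-3.141, 0.003, 0.11]
wrist_force: [-10.4, -0.8, 6.0]
finger_gap: 60.0
finger_force: 5.4
```

```bash
python3 wv.py; python3 look.py | grep board
```

```text
[679.63818103  46.74374193  64.92737107] tcp tray -56.78542283621719
-50 from -29.6 to 3.8 gaps []
-35 from -30.5 to 3.8 gaps []
-15 from -30.5 to 0.3 gaps []
0 from -35.1 to 0.3 gaps []
15 from -36.1 to 0.3 gaps []
35 from -34.4 to 3.8 gaps []
50 from -31.1 to 3.7 gaps []
-36 y -54.9 35.6; -24 y -52.9 53.0; -12 y -52.8 54.0; 
board [438.4 332.2] true axis -2.6 L 107 442.5
board [424.8 411.7] true axis -174.5 L 109 449.5
board [554.4 247.3] true axis -170.7 L 109 411.5
board [563.3 415.8] true axis 9.9 L 108 420.5
```

Call:
step_arm(series=[-12,-1.3,0,0,0.38,0,0,45,0,0.38,0,0,40,0,0.38,-22.6,40.5,0,0.01,0.38,-22.6,40.5,0,0.01,0.38,-22.6,40.5,0,0.01,0.38,-22.6,40.5,0,0.01,0.38,-22.6,40.5,0,0.01,0.38,0,0,-40,0,0.38,0,0,-35,0,0.38,0,0,0,0,0.38,0,0,0,0,0.38])

```text
clock: 25.6
eef_pos: [556.4, 248.2, 76.5]
eef_rot: [-3.141, -0.002, 0.16]
wrist_force: [0.7, 0.4, -0.1]
finger_gap: 58.6
finger_force: 0.0
```

Call:
step_arm(series=[-1.5,-1,-20,0,0.38,0,0,-6,0,0.38,0,0,0,0,0.38,0,0,0,0,1,0,0,0,0,1,0,0,0,0,1,0,0,0,0,1,0,0,0,0,1,0,0,20,0,1,0,0,40,0,1,0,0,40,0,1,0,0,0,0,1,0,0,0,0,1])

```text
clock: 27.22
eef_pos: [553.8, 246.9, 148.8]
eef_rot: [-3.142, 0.0, 0.16]
wrist_force: [-0.2, -0.1, -2.2]
finger_gap: 25.6
finger_force: 24.5
```

```bash
cat > ht.py <<'E'
from m import *
s=manip.read_state(); i,p,d=cam("wrist"); print(tail(i,p,d,s),s["eef_pos"],s["eef_rot"][2],s["finger_gap"])
E
python3 ht.py
```

```text
(np.float64(62.16137721271646), np.float64(-0.6618199782812724), [(34, -12.2, 7.1), (42, -12.6, 5.9), (50, -12.4, 5.0), (58, -12.2, 3.7)]) [553.84865132 246.93816413 148.83692246] 0.15978015432530124 25.63970310702177
```

Call:
step_arm(series=[10.8,-23.3,0,0.169,1,10.8,-23.3,0,0.169,1,10.8,-23.3,0,0.169,1,10.8,-23.3,0,0.169,1,10.8,-23.3,0,0.169,1,10.8,-23.3,0,0.169,1,10.8,-23.3,0,0.169,1,10.8,-23.4,0,0.169,1,11,-23.5,0,0.169,1,0,0,-30,0,1,0,0,-30,0,1,0,0,-14,0,1,0,0,0,0,1,0,0,0,0,1])

```text
clock: 29.02
eef_pos: [652.0, 37.1, 76.0]
eef_rot: [3.14, 0.0, 1.681]
wrist_force: [0.4, 0.4, -0.3]
finger_gap: 25.5
finger_force: 24.5
```

Call:
step_arm(series=[0,0,-9,0,1,0,0,-4,0,1,0,0,-2,0,1,0,0,0,0,1,0,0,0,0,0.65,0,0,0,0,0.65,0,0,0,0,0.65,0,0,15,0,0.63,0,0,35,0,0.6,0,0,40,0,0.6,0,0,0,0,0.6])

```text
clock: 30.4
eef_pos: [652.9, 37.0, 154.5]
eef_rot: [3.135, 0.001, 1.681]
wrist_force: [-0.8, -0.2, -0.3]
finger_gap: 37.8
finger_force: 0.0
```

```bash
python3 look.py
```

```text
board [438.4 332.2] true axis -2.6 L 107 440.0
board [425.  411.7] true axis -174.5 L 109 445.5
board [563.5 415.8] true axis 9.9 L 108 420.5
tray c -84.92372472222029 3.822305264328632 axis in tray -89.9 [np.float64(22.044021168295483), np.float64(24.877584199138525)] L 34 106.0
tray c -18.697716715962937 12.4562730602524 axis in tray -35.5 [np.float64(33.467600824453754), np.float64(46.30869907145118)] L 31 332.5
[652.1  37.  152.1] 30.45
```

Call:
step_arm(series=[-9.9,42.1,0,-0.1676,0.38,-9.9,42.1,0,-0.1676,0.38,-9.9,42.1,0,-0.1676,0.38,-9.9,42.1,0,-0.1676,0.38,-9.9,42.1,0,-0.1676,0.38,-9.9,42.1,0,-0.1676,0.38,-9.9,42.1,0,-0.1676,0.38,-9.9,42.1,0,-0.1676,0.38,-9.9,42.1,0,-0.1672,0.38,0,0,-40,0,0.38,0,0,-35,0,0.38,0,0,0,0,0.38,0,0,0,0,0.38])

```text
clock: 32.08
eef_pos: [562.9, 416.1, 76.3]
eef_rot: [-3.141, -0.001, 0.173]
wrist_force: [0.3, -0.5, -0.0]
finger_gap: 58.3
finger_force: 0.0
```

Call:
step_arm(series=[0.5,0,-20,0,0.38,0,0,-6,0,0.38,0,0,0,0,0.38,0,0,0,0,1,0,0,0,0,1,0,0,0,0,1,0,0,0,0,1,0,0,0,0,1,0,0,20,0,1,0,0,40,0,1,0,0,40,0,1,0,0,0,0,1,0,0,0,0,1])

```text
clock: 33.7
eef_pos: [562.7, 415.7, 148.7]
eef_rot: [3.141, 0.0, 0.173]
wrist_force: [-0.3, 0.7, -1.8]
finger_gap: 25.0
finger_force: 24.6
```

```bash
python3 ht.py
```

```text
(np.float64(50.157107781809835), np.float64(-0.6979895935493801), [(34, -16.4, 12.7), (42, -17.6, 12.5), (50, -18.2, 12.9), None]) [562.68127432 415.7403766  148.73364015] 0.1728171067843618 25.03277212080693
```

Call:
step_arm(series=[4.8,-41.3,0,0.1676,1,4.8,-41.3,0,0.1676,1,4.8,-41.3,0,0.1676,1,4.8,-41.3,0,0.1676,1,4.8,-41.3,0,0.1676,1,4.8,-41.3,0,0.1676,1,4.8,-41.3,0,0.1676,1,4.8,-41.3,0,0.1676,1,5,-41.3,0,0.1672,1,0,0,-30,0,1,0,0,-30,0,1,0,0,-14,0,1,0,0,0,0,1,0,0,0,0,1])

```text
clock: 35.5
eef_pos: [606.8, 44.3, 75.9]
eef_rot: [3.14, 0.0, 1.681]
wrist_force: [0.1, 0.9, -0.1]
finger_gap: 25.1
finger_force: 24.6
```

Call:
step_arm(series=[0,0,-9,0,1,0,0,-4,0,1,0,0,-2,0,1,0,0,0,0,1,0,0,0,0,0.65,0,0,0,0,0.65,0,0,0,0,0.65,0,0,15,0,0.65,0,0,35,0,0.65,0,0,20,0,0.6,0,0,0,0,0.6])

```text
clock: 36.88
eef_pos: [607.1, 44.2, 132.2]
eef_rot: [3.138, 0.0, 1.681]
wrist_force: [-0.9, 0.0, -0.7]
finger_gap: 37.3
finger_force: 0.0
```

Call:
step_arm(series=[-4.4,-1.3,0,-0.175,0.36,-4.4,-1.3,0,-0.175,0.36,-4.4,-1.3,0,-0.175,0.36,-4.4,-1.3,0,-0.175,0.36,-4.4,-1.3,0,-0.175,0.36,-4.4,-1.3,0,-0.175,0.36,-4.4,-1.3,0,-0.175,0.36,-4.4,-1.2,0,-0.175,0.36,-4.4,-1.2,0,-0.171,0.36,0,0,-30,0,0.36,0,0,-20,0,0.36,0,0,0,0,0.36,0,0,0,0,0.36])

```text
clock: 38.5
eef_pos: [567.0, 32.7, 80.4]
eef_rot: [3.142, -0.001, 0.11]
wrist_force: [-0.1, -0.8, -0.4]
finger_gap: 60.4
finger_force: 0.0
```

```bash
python3 wv.py w4.png
```

```text
[566.96334275  32.69041022  80.43674398] tcp tray -170.3219454190115
-50 from -141.5 to -43.5 gaps [(np.float64(-126.0), np.float64(-103.4)), (np.float64(-73.5), np.float64(-47.0))]
-35 from -141.6 to -43.5 gaps [(np.float64(-123.9), np.float64(-101.2)), (np.float64(-73.5), np.float64(-46.8))]
-15 from -141.7 to -43.4 gaps [(np.float64(-120.9), np.float64(-98.6)), (np.float64(-73.5), np.float64(-46.8))]
0 from -141.6 to -43.3 gaps [(np.float64(-118.7), np.float64(-96.5)), (np.float64(-73.5), np.float64(-47.0))]
15 from -141.8 to -43.3 gaps [(np.float64(-117.0), np.float64(-94.4)), (np.float64(-73.5), np.float64(-46.9))]
35 from -141.6 to -43.4 gaps [(np.float64(-114.2), np.float64(-91.2)), (np.float64(-73.5), np.float64(-46.9))]
50 from -141.6 to -43.5 gaps [(np.float64(-112.1), np.float64(-89.2)), (np.float64(-73.5), np.float64(-46.9))]
-132 y -52.9 54.1; -120 y -17.6 54.6; -96 y -52.7 12.0; -84 y -52.4 54.3; -72 y -52.4 53.6; -48 y -53.7 52.6;
```

View pics/w4.png

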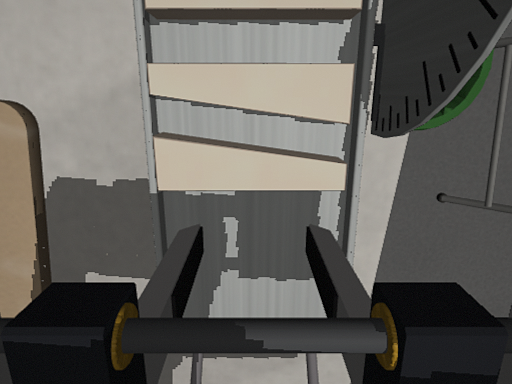

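Wedges 3 and 4 are square and alternating. I push this pair up.

Call:
step_arm(series=[0,0,-12,0,0.36,0,0,-3,0,0.36,8,0.9,0,0,0.36,8,0.9,0,0,0.36,8,0.9,0,0,0.36,8,0.9,0,0,0.36,8,0.9,0,0,0.36,8,0.9,0,0,0.36,7,0.8,0,0,0.36,4,0.4,0,0,0.36,3,0.3,0,0,0.36,1,0.1,0,0,0.36,1,0.1,0,0,0.36,0,0,0,0,0.36])

```text
clock: 40.3
eef_pos: [630.8, 39.8, 64.9]
eef_rot: [3.142, -0.0, 0.11]
wrist_force: [0.1, -0.4, -0.1]
finger_gap: 60.2
finger_force: 0.1
```

Call:
step_arm(series=[1,0.1,0,0,0.36,0.7,0.1,0,0,0.36,0.7,0.1,0,0,0.36,0,0,0,0,0.36])

```text
clock: 40.8
eef_pos: [632.1, 40.0, 64.9]
eef_rot: [-3.141, 0.003, 0.11]
wrist_force: [-11.5, -1.1, 6.9]
finger_gap: 60.1
finger_force: 5.6
```

```bash
python3 wv.py|head -3; python3 look.py | grep board
```

```text
[632.06720669  39.96655844  64.88482952] tcp tray -104.81280350132363
-50 from -76.4 to 4.0 gaps []
-35 from -78.9 to 4.0 gaps []
board [438.3 332.2] true axis -2.6 L 107 439.0
board [424.9 411.7] true axis -174.5 L 109 447.5
```

Call:
step_arm(series=[-12,-1.3,0,0,0.38,0,0,45,0,0.38,0,0,40,0,0.38,-24.4,46.6,0,-0.002,0.38,-24.4,46.6,0,-0.002,0.38,-24.4,46.6,0,-0.002,0.38,-24.4,46.6,0,-0.002,0.38,-24.4,46.6,0,-0.002,0.38,-24.4,46.6,0,-0.002,0.38,-24.4,46.6,0,-0.002,0.38,-24.4,46.6,0,0,0.38,0,0,-40,0,0.38,0,0,-35,0,0.38,0,0,0,0,0.38,0,0,0,0,0.38])

```text
clock: 42.78
eef_pos: [426.6, 412.0, 76.5]
eef_rot: [-3.14, -0.002, 0.096]
wrist_force: [0.7, 0.2, 0.9]
finger_gap: 58.7
finger_force: 0.0
```

Call:
step_arm(series=[-1.5,-0.5,-20,0,0.38,0,0,-6,0,0.38,0,0,0,0,0.38,0,0,0,0,1,0,0,0,0,1,0,0,0,0,1,0,0,0,0,1,0,0,0,0,1,0,0,20,0,1,0,0,40,0,1,0,0,40,0,1,0,0,0,0,1,0,0,0,0,1])

```text
clock: 44.4
eef_pos: [424.2, 410.9, 148.8]
eef_rot: [3.141, 0.0, 0.096]
wrist_force: [0.5, 0.4, -1.2]
finger_gap: 25.4
finger_force: 24.7
```

```bash
python3 ht.py
```

```text
(np.float64(61.66887872900737), np.float64(-0.6791558827394226), [(34, -12.2, 7.5), (42, -12.1, 6.4), (50, -11.9, 5.3), (58, -11.7, 4.3)]) [424.22094672 410.91017172 148.84308439] 0.09583539550655207 25.44761396313014
```

Call:
step_arm(series=[20,-42.1,0,0.176,1,20,-42.1,0,0.176,1,20,-42.1,0,0.176,1,20,-42.1,0,0.176,1,20,-42.1,0,0.176,1,20,-42.1,0,0.176,1,20,-42.1,0,0.176,1,20,-42.2,0,0.176,1,19.4,-42.2,0,0.177,1,0,0,-30,0,1,0,0,-30,0,1,0,0,-14,0,1,0,0,0,0,1,0,0,0,0,1])

```text
clock: 46.2
eef_pos: [604.3, 32.1, 75.9]
eef_rot: [3.14, 0.0, 1.681]
wrist_force: [0.1, -0.3, -0.3]
finger_gap: 25.0
finger_force: 24.7
```

Call:
step_arm(series=[0,0,-9,0,1,0,0,-4,0,1,0,0,-2,0,1,0,0,0,0,1,0,0,0,0,0.65,0,0,0,0,0.65,0,0,0,0,0.65,0,0,15,0,0.63,0,0,35,0,0.6,0,0,40,0,0.6,0,0,0,0,0.6])

```text
clock: 47.58
eef_pos: [605.2, 32.0, 154.2]
eef_rot: [3.135, 0.001, 1.681]
wrist_force: [-0.6, 0.5, -0.5]
finger_gap: 37.7
finger_force: 0.0
```

```bash
python3 look.py
```

```text
board [438.2 332.2] true axis -2.0 L 107 436.0
tray c -132.51103253265063 4.096570620385915 axis in tray -87.7 [np.float64(21.339678060349815), np.float64(26.586083879182365)] L 33 112.0
tray c -38.674559538522644 17.277861325266077 axis in tray -48.7 [np.float64(64.35774499465512), np.float64(78.45567014542391)] L 46 876.5
[604.4  32.  151.9] 47.625
```

Call:
step_arm(series=[-16.6,30,0,-0.172,0.38,-16.6,30,0,-0.172,0.38,-16.6,30,0,-0.172,0.38,-16.6,30,0,-0.172,0.38,-16.6,30,0,-0.172,0.38,-16.6,30,0,-0.172,0.38,-16.6,30,0,-0.172,0.38,-16.6,30,0,-0.172,0.38,-16.6,30,0,-0.172,0.38,-16.6,30,0,-0.171,0.38,0,0,-40,0,0.38,0,0,-35,0,0.38,0,0,0,0,0.38,0,0,0,0,0.38])

```text
clock: 49.38
eef_pos: [438.2, 332.2, 76.0]
eef_rot: [-3.141, -0.001, -0.038]
wrist_force: [-0.3, 0.1, 1.2]
finger_gap: 57.9
finger_force: 0.0
```

Call:
step_arm(series=[0,0,-20,0,0.38,0,0,-6,0,0.38,0,0,0,0,0.38,0,0,0,0,1,0,0,0,0,1,0,0,0,0,1,0,0,0,0,1,0,0,0,0,1,0,0,20,0,1,0,0,40,0,1,0,0,40,0,1,0,0,0,0,1,0,0,0,0,1])

```text
clock: 51.0
eef_pos: [437.5, 331.7, 148.0]
eef_rot: [3.141, 0.001, -0.038]
wrist_force: [-0.3, 0.3, -0.4]
finger_gap: 25.3
finger_force: 24.6
```

```bash
python3 ht.py
```

```text
(np.float64(49.328842661095294), np.float64(-0.6524729592945562), [(34, -16.4, 12.6), (42, -17.5, 12.5), (50, -18.4, 12.9), None]) [437.47084355 331.73234102 147.96597581] -0.038239426380006325 25.263578934175744
```

Call:
step_arm(series=[12.1,-29.2,0,0.172,1,12.1,-29.2,0,0.172,1,12.1,-29.2,0,0.172,1,12.1,-29.2,0,0.172,1,12.1,-29.2,0,0.172,1,12.1,-29.2,0,0.172,1,12.1,-29.2,0,0.172,1,12.1,-29.2,0,0.172,1,12.1,-29.4,0,0.172,1,12.1,-29.4,0,0.171,1,0,0,-30,0,1,0,0,-30,0,1,0,0,-13,0,1,0,0,0,0,1,0,0,0,0,1])

```text
clock: 52.92
eef_pos: [559.3, 39.7, 76.8]
eef_rot: [3.14, 0.0, 1.681]
wrist_force: [0.4, -1.1, 0.2]
finger_gap: 25.4
finger_force: 24.6
```

Call:
step_arm(series=[0,0,-9,0,1,0,0,-4,0,1,0,0,-2.5,0,1,0,0,0,0,1,0,0,0,0,0.65,0,0,0,0,0.65,0,0,0,0,0.65,0,0,15,0,0.65,0,0,35,0,0.65,0,0,20,0,0.6,0,0,0,0,0.6])

```text
clock: 54.3
eef_pos: [559.6, 39.6, 132.5]
eef_rot: [3.138, 0.0, 1.681]
wrist_force: [0.2, -0.7, -0.6]
finger_gap: 37.4
finger_force: 0.0
```

Call:
step_arm(series=[-4.4,-1.2,0,-0.175,0.36,-4.4,-1.2,0,-0.175,0.36,-4.4,-1.2,0,-0.175,0.36,-4.4,-1.2,0,-0.175,0.36,-4.4,-1.2,0,-0.175,0.36,-4.4,-1.2,0,-0.175,0.36,-4.4,-1.2,0,-0.175,0.36,-4.4,-1.2,0,-0.175,0.36,-4.4,-1.2,0,-0.171,0.36,0,0,-30,0,0.36,0,0,-20,0,0.36,0,0,0,0,0.36,0,0,0,0,0.36])

```text
clock: 55.92
eef_pos: [519.5, 28.8, 80.9]
eef_rot: [3.142, -0.0, 0.11]
wrist_force: [-0.3, -0.4, 0.4]
finger_gap: 60.3
finger_force: 0.0
```

```bash
python3 wv.py
```

```text
[519.45202767  28.80616849  80.90784952] tcp tray -217.9725721448285
-50 from -190.1 to -90.9 gaps [(np.float64(-173.8), np.float64(-151.1)), (np.float64(-121.0), np.float64(-95.4))]
-35 from -190.1 to -91.0 gaps [(np.float64(-172.1), np.float64(-148.9)), (np.float64(-121.1), np.float64(-95.5))]
-15 from -189.5 to -90.8 gaps [(np.float64(-169.2), np.float64(-146.3)), (np.float64(-121.6), np.float64(-95.5))]
0 from -189.3 to -90.8 gaps [(np.float64(-167.0), np.float64(-144.7)), (np.float64(-121.6), np.float64(-95.3))]
15 from -189.3 to -90.9 gaps [(np.float64(-164.8), np.float64(-142.5)), (np.float64(-121.6), np.float64(-95.5))]
35 from -189.4 to -90.9 gaps [(np.float64(-161.9), np.float64(-139.9)), (np.float64(-121.6), np.float64(-95.4))]
50 from -189.3 to -91.0 gaps [(np.float64(-159.9), np.float64(-137.9)), (np.float64(-122.1), np.float64(-95.0))]
-144 y -53.1 15.5; -132 y -52.7 54.0; -120 y -52.6 32.7; -96 y -52.9 54.0;
```

Call:
step_arm(series=[0,0,-12,0,0.36,0,0,-4,0,0.36,8,0.9,0,0,0.36,8,0.9,0,0,0.36,8,0.9,0,0,0.36,8,0.9,0,0,0.36,8,0.9,0,0,0.36,8,0.9,0,0,0.36,7,0.8,0,0,0.36,4,0.4,0,0,0.36,3,0.3,0,0,0.36,1,0.1,0,0,0.36,1,0.1,0,0,0.36,0,0,0,0,0.36])

```text
clock: 57.72
eef_pos: [583.3, 35.9, 64.4]
eef_rot: [-3.142, -0.0, 0.11]
wrist_force: [-0.5, 0.1, -0.4]
finger_gap: 59.9
finger_force: 0.0
```

Call:
step_arm(series=[0.7,0.1,0,0,0.36,0.7,0.1,0,0,0.36,0,0,0,0,0.36])

```text
clock: 58.1
eef_pos: [584.1, 36.0, 64.4]
eef_rot: [-3.142, 0.002, 0.11]
wrist_force: [-5.5, -1.2, 5.5]
finger_gap: 60.3
finger_force: 3.1
```

```bash
python3 wv.py
```

```text
[584.12215324  36.02642523  64.41691338] tcp tray -152.90068244725458
-50 from -125.0 to -30.8 gaps []
-35 from -126.3 to -30.3 gaps []
-15 from -124.8 to -30.4 gaps []
0 from -131.1 to -30.2 gaps []
15 from -132.1 to -30.3 gaps []
35 from -130.5 to -30.2 gaps []
50 from -127.0 to -30.2 gaps []
-132 y 0.5 37.5; -120 y -53.0 53.7; -108 y -52.9 53.7; -96 y -53.1 53.8; -84 y -52.9 54.0; -72 y -52.8 54.0; -60 y -52.7 54.0; -48 y -53.3 53.5; -36 y -54.3 52.4;
```

The row of six is closed up with no gaps. Next is the handle.

Call:
step_arm(series=[-12,-1.3,0,0,0.36,0,0,40,0,0.5,0,0,30,0,0.618,-14.6,-1.6,0,0.175,0.618,-14.6,-1.6,0,0.175,0.618,-14.6,-1.6,0,0.175,0.618,-14.6,-1.6,0,0.175,0.618,-14.6,-1.6,0,0.175,0.618,-14.6,-1.6,0,0.175,0.618,-14.6,-1.6,0,0.175,0.618,-14.6,-1.6,0,0.175,0.618,-14.4,-1.7,0,0.171,0.618,0,0,0,0,0.618,0,0,0,0,0.618])

```text
clock: 59.9
eef_pos: [441.8, 20.3, 134.6]
eef_rot: [3.141, 0.0, 1.677]
wrist_force: [0.7, 0.5, 0.4]
finger_gap: 35.9
finger_force: 0.0
```

```bash
python3 look.py; python3 - <<'E'
from m import *
for n in("top","wrist"):
    s=manip.read_state(); i,p,d=cam(n); P=cloud(i,d); b=cv2.cvtColor(p,cv2.COLOR_BGR2HSV)
    k=(b[...,0]<16)&(b[...,1]>110)&(P[...,2]>35)&(P[...,2]<60)&(P[...,1]<90)&(P[...,0]<470)
    if k.sum()>20: Q=P[k]; print(n,k.sum(),Q.mean(0),np.percentile(Q,[2,98],axis=0))
print(s["eef_pos"],s["eef_rot"])
cv2.imwrite("pics/w5.png",p)
E
```

```text
tray c -70.9553963804136 0.8292368042288958 axis in tray 4.5 [np.float64(108.06858757589234), np.float64(114.5969286836531)] L 147 2659.0
[441.8  20.3 134.5] 59.95
top 76 [438.83495334  43.09862241  51.45726045] [[433.1542107   19.95629987  48.38889669]
 [444.87390243  66.87962789  54.3354216 ]]
wrist 1745 [441.2320054   22.74816804  49.40945846] [[433.12380278 -25.58427138  46.15628106]
 [449.7771411   67.34749489  51.42629321]]
[441.75704482  20.32771393 134.38492217] [3.14132815e+00 5.83202129e-06 1.67824496e+00]
```

View pics/w5.png

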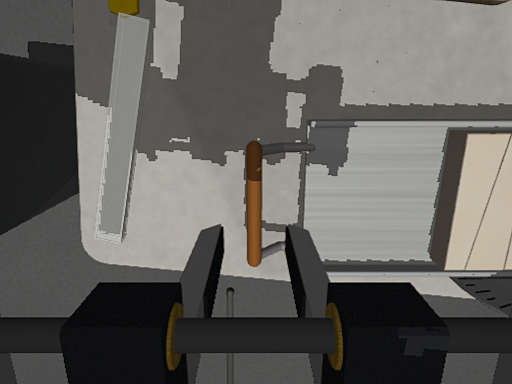

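The bar is centred between the fingers (col 254), and the block measures 147×111 mm against the ideal 144×110. I grip the handle.

Call:
step_arm(series=[0,0,-40,0,0.618,0,0,-30,0,0.618,0,0,-10,0,0.618,0,0,-3,0,0.618,0,0,0,0,0.618,0,0,0,0,1,0,0,0,0,1,0,0,0,0,1,0,0,0,0,1,0,0,0,0,1], squeeze=40)

```text
clock: 61.3
eef_pos: [441.6, 20.3, 51.7]
eef_rot: [3.141, 0.0, 1.681]
wrist_force: [-1.5, 0.1, 5.0]
finger_gap: 10.7
finger_force: 40.0
```

Call:
step_arm(series=[0.8,0.1,6.8,0,1,0.8,0.1,6.8,0,1,0.8,0.1,6.8,0,1,0.9,0.1,6.7,0,1,1.4,0.2,6.7,0,1,1.4,0.2,6.7,0,1,1.4,0.1,6.7,0,1,1.4,0.1,6.7,0,1,2,0.2,6.5,0,1,2,0.2,6.5,0,1,2,0.2,6.5,0,1,2,0.2,6.5,0,1])

```text
clock: 62.8
eef_pos: [458.1, 22.1, 131.5]
eef_rot: [-3.141, -0.0, 1.681]
wrist_force: [-1.1, -1.3, -10.5]
finger_gap: 10.9
finger_force: 40.0
```

Call:
step_arm(series=[2.6,0.3,6.3,0,1,2.6,0.3,6.3,0,1,2.6,0.3,6.3,0,1,2.6,0.3,6.3,0,1,3.1,0.3,6.1,0,1,3.1,0.3,6.1,0,1,3.1,0.3,6.1,0,1,3.1,0.4,6.1,0,1,3.6,0.4,5.8,0,1,3.6,0.4,5.8,0,1,3.6,0.4,5.8,0,1,3.6,0.4,5.8,0,1,0,0,0,0,1])

```text
clock: 64.42
eef_pos: [494.4, 26.1, 205.2]
eef_rot: [-3.139, 0.0, 1.681]
wrist_force: [-18.7, -4.2, 7.3]
finger_gap: 10.9
finger_force: 40.0
```

```bash
cat > tilt.py <<'E'
from m import *
S=np.array([736.1,52.8]); a=np.radians(6.3); ex=np.array([np.cos(a),np.sin(a)]); ey=np.array([-ex[1],ex[0]])
for n in("top","scene"):
    i,p,d=cam(n); P=cloud(i,d); q=P[...,:2]-S; X=q@ex; Y=q@ey
    k=(abs(Y)<50)&(X<-30)&(X>-115)&(p.min(2)>120)&(d>0)&(P[...,2]>40)&(P[...,2]<160)
    if k.sum()<20: print(n,k.sum()); continue
    c=np.polyfit(X[k],P[k,2],1); r=P[k,2]-np.polyval(c,X[k]); g=abs(r)<6; c=np.polyfit(X[k][g],P[k,2][g],1); print(n,k.sum(),"tilt of wedge tops %.2f deg"%-np.degrees(np.arctan(c[0])))
s=manip.read_state(); print(s["eef_pos"],s["wrist_force"],s["clock"])
E
python3 tilt.py
```

```text
top 1415 tilt of wedge tops 29.22 deg
scene 294 tilt of wedge tops 25.29 deg
[494.43091183  26.08722553 205.225222  ] [-17.66203391  -4.88304433   6.87490151] 64.525
```

Call:
step_arm(series=[0,0,0,0,1,0,0,0,0,1])

```text
clock: 64.78
eef_pos: [494.4, 26.1, 205.2]
eef_rot: [-3.139, 0.0, 1.681]
wrist_force: [-18.1, -4.0, 7.0]
finger_gap: 10.9
finger_force: 40.0
```

```bash
python3 - <<'E'
from m import *
S=np.array([736.1,52.8]); a=np.radians(6.3); ex=np.array([np.cos(a),np.sin(a)]); ey=np.array([-ex[1],ex[0]])
for n in("top","scene","wrist"):
    i,p,d=cam(n); P=cloud(i,d); q=P[...,:2]-S; X=q@ex; Y=q@ey
    for nm,m in(("wall+",(abs(Y-62)<2)),("wall-",abs(Y+62)<2),("tops",(abs(Y)<50)&(p.min(2)>150)),("floor",(abs(Y)<50)&(X<-128))):
        k=m&(X<-20)&(X>-215)&(d>0)&(P[...,2]>30)&(P[...,2]<190)
        if k.sum()<30: continue
        best=max((((abs(P[k,2]-(b-t*X[k]))<1.5).sum(),t,b) for t in np.tan(np.radians(np.arange(24,36,.25))) for b in range(10,70,1)))
        g=abs(P[k,2]-(best[2]-best[1]*X[k]))<3; c=np.polyfit(X[k][g],P[k,2][g],1); print(n,nm,g.sum(),k.sum(),"%.2f"%-np.degrees(np.arctan(c[0])))
E
```

```text
top wall+ 144 157 29.50
top wall- 77 123 29.33
top tops 1383 1399 29.56
top floor 965 989 29.54
scene wall+ 41 139 29.67
scene wall- 24 63 29.73
scene tops 158 158 29.56
scene floor 142 142 29.58
wrist wall+ 1221 1687 29.54
wrist wall- 361 893 29.10
wrist tops 7737 15498 29.61
wrist floor 12938 12938 29.63
```

Call:
step_arm(series=[0.3,0,1.2,0,1,0.2,0,1.2,0,1,0,0,0,0,1,0,0,0,0,1,0,0,0,0,1,0,0,0,0,1,0,0,0,0,1,0,0,0,0,1,0,0,0,0,1,0,0,0,0,1,0,0,0,0,1,0,0,0,0,1,0,0,0,0,1,0,0,0,0,1,0,0,0,0,1,0,0,0,0,1])

```text
clock: 66.92
eef_pos: [495.4, 26.2, 206.8]
eef_rot: [-3.14, -0.0, 1.681]
wrist_force: [-8.7, -3.4, -3.4]
finger_gap: 11.0
finger_force: 40.0
```

```bash
python3 - <<'E'
from m import *
S=np.array([736.1,52.8]); a=np.radians(6.3); ex=np.array([np.cos(a),np.sin(a)]); ey=np.array([-ex[1],ex[0]])
i,p,d=cam("wrist"); P=cloud(i,d); q=P[...,:2]-S; X=q@ex; Y=q@ey
k=(abs(Y)<50)&(X<-128)&(X>-215)&(d>0)&(P[...,2]>30)&(P[...,2]<190)
c=np.polyfit(X[k],P[k,2],1); print("%.2f"%-np.degrees(np.arctan(c[0])))
cv2.imwrite("pics/w6.png",p)
E
```

```text
29.97
```

View pics/w6.png

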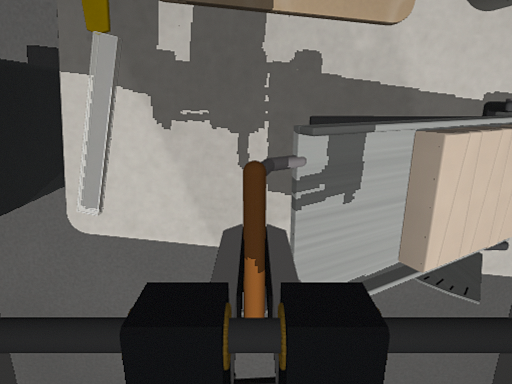

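The tray stands at 29.97° with the row closed (block at cols 400–512). I lower it gently.

Call:
step_arm(series=[-2.2,-0.2,-3.7,0,1,-3.3,-0.3,-5.2,0,1,-3.3,-0.3,-5.3,0,1,-3.3,-0.4,-5.4,0,1,-3.3,-0.4,-5.5,0,1,-3.1,-0.3,-6.1,0,1,-3.1,-0.3,-6.1,0,1,-3.1,-0.3,-6.1,0,1,-3.1,-0.4,-6.1,0,1,-2.6,-0.3,-6.3,0,1,-2.6,-0.3,-6.3,0,1,-2.6,-0.3,-6.3,0,1,-2.6,-0.3,-6.3,0,1,0,0,0,0,1])

```text
clock: 68.72
eef_pos: [458.3, 22.2, 132.6]
eef_rot: [3.14, 0.0, 1.681]
wrist_force: [-3.6, -2.0, -2.1]
finger_gap: 11.0
finger_force: 40.0
```

Call:
step_arm(series=[-2,-0.2,-6.5,0,1,-2,-0.2,-6.5,0,1,-2,-0.2,-6.5,0,1,-2,-0.2,-6.5,0,1,-1.4,-0.2,-6.7,0,1,-1.4,-0.2,-6.7,0,1,-1.4,-0.1,-6.7,0,1,-1.4,-0.1,-6.7,0,1,-0.8,-0.1,-6,0,1,-0.7,-0.1,-6,0,1,-0.6,-0.1,-5,0,1,-0.4,0,-4,0,1,-0.3,0,-3,0,1,-0.2,0,-2,0,1,-0.1,0,-1,0,1,0,0,0,0,1])

```text
clock: 70.72
eef_pos: [441.6, 20.4, 52.1]
eef_rot: [3.14, 0.0, 1.681]
wrist_force: [6.4, -0.4, -0.6]
finger_gap: 10.9
finger_force: 40.0
```

```bash
cat > fl.py <<'E'
from m import *
S=np.array([736.1,52.8]); a=np.radians(6.3); ex=np.array([np.cos(a),np.sin(a)]); ey=np.array([-ex[1],ex[0]])
for n in("wrist","top"):
    i,p,d=cam(n); P=cloud(i,d); q=P[...,:2]-S; X=q@ex; Y=q@ey
    k=(abs(Y)<50)&(X<-152)&(X>-245)&(d>0)&(P[...,2]>18)&(P[...,2]<34)
    c=np.polyfit(X[k],P[k,2],1); print(n,k.sum(),"%.2f"%-np.degrees(np.arctan(c[0])),"z near handle %.1f"%np.polyval(c,-250))
E
python3 fl.py
```

```text
wrist 23429 0.03 z near handle 24.6
top 1194 0.03 z near handle 26.0
```

Call:
step_arm(series=[0,0,-0.5,0,1,0,0,-0.5,0,1,0,0,0,0,1])

```text
clock: 71.2
eef_pos: [441.6, 20.4, 51.8]
eef_rot: [3.14, 0.0, 1.681]
wrist_force: [-0.6, -0.9, 13.6]
finger_gap: 11.0
finger_force: 40.0
```

Call:
step_arm(series=[0,0,0,0,0.618,0,0,0,0,0.618,0,0,0,0,0.618,0,0,0,0,0.618,0,0,20,0,0.618,0,0,40,0,0.618,0,0,50,0,0.618,0,0,50,0,0.618,-20,-50,0,0,0.618,-20,-55,0,0,0.618,-20,-55,0,0,0.618,-10,-55,0,0,0.618,-10,-55,0,0,0.618,0,0,0,0,0.618])

```text
clock: 72.95
eef_pos: [360.1, -252.1, 210.7]
eef_rot: [-3.141, -0.0, 1.677]
wrist_force: [-1.1, 0.3, -1.3]
finger_gap: 35.6
finger_force: 0.0
```

```bash
python3 fl.py; python3 look.py; python3 - <<'E'
from m import *
i,p,d=cam("top"); cv2.imwrite("pics/t9.png",cv2.resize(p[95:295,120:380],None,fx=3,fy=3,interpolation=cv2.INTER_CUBIC))
E
```

```text
tray c -70.67773815333543 0.04208497297209579 axis in tray 4.0 [np.float64(108.06858757589234), np.float64(112.51554583391092)] L 148 2592.5
[ 360.9 -249.5  210.7] 73.05Traceback (most recent call last):
  File "fl.py", line 6, in <module>
    c=np.polyfit(X[k],P[k,2],1); print(n,k.sum(),"%.2f"%-np.degrees(np.arctan(c[0])),"z near handle %.1f"%np.polyval(c,-250))
    raise TypeError("expected non-empty vector for x")
TypeError: expected non-empty vector for x
```

View pics/t9.png

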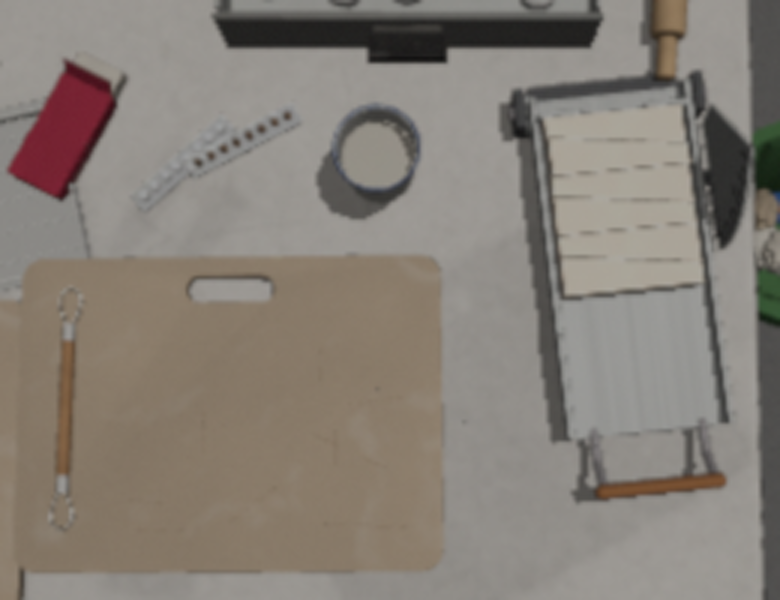

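The block of six sits tight at the stop (px 540–700 × 105–298). The tool is on the board and the cup is where it was. One last check of the level, then I hand in.

```bash
sed -i 's/("wrist","top")/("top",)/' fl.py; python3 fl.py && python3 -c "
from cell import manip
print(manip.sign_off())"
```

```text
top 1627 0.12 z near handle 25.9
the job is handed in; nothing more can be done
None
```

The job is handed in after 73 s of robot time: all six wedges form one closed block against the stop, the tray was held about 2 s at 30.0° and measured level (0.1° by camera) at hand-in, the loop tool lies on the board, and the cup was not moved.

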